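# Lay out the sound bar's parts around its circuit board

## Task

Lay out the dismantled sound bar's parts for refitting: put the copper plate squarely on top of the bare metal chip lid in the middle of the circuit board, its long side along the lid's long side, and the finned heat sink squarely on top of the copper plate. Stand the transformer on the mat midway between the circuit board and the cardboard tray, and lay the two speaker drivers flat in the tray, magnets up: the large one in the half next to the circuit board and the small one in the half away from it. Set the parts down rather than dropping them, and leave the screwdriver, the phone and the steel dish where they lie.

Things in the scene. Friction and masses are not known exactly. Their poses are not given: they have to be found in the camera images.
- board: Blue circuit board on black carrier, fixed, 110 (x) by 190 (y) mm, face 10 mm above its underside. In its middle a silver chip lid 46 (x) by 66 (y) mm, flat top 16 mm above the underside. Parts up to 24 mm high only at the short ends, over 70 mm from the centre. Origin: centre of underside, below the lid centre, on a 2 mm rubber mat (lid top 18 mm above bench). At one end of the mat, either.
- tray: Open cardboard tray, fixed on the same 2 mm mat, in line with the board and parallel to it (y axes along the line of centres, 300 to 320 mm apart). Outside 112 (x) by 190 (y) by 20 mm high, walls and floor 4 mm. A 20 mm high wall across the middle makes two halves, each 104 by 89 mm inside, centred at y = +46.5 and -46.5 mm. Origin: centre of underside; z up.
- spreader: Loose flat copper plate (heat spreader), 40 mm (x) by 60 mm (y) by 10 mm thick, about 0.2 kg. Origin: centre of the underside, z up. Starts flat on the bench.
- heatsink: Loose silver aluminium heat sink with fins upwards, running along y; 40 mm (x) by 60 mm (y) by 28 mm high, about 0.09 kg; grip it across the 40 mm. Origin: centre of the underside, z up. Starts on the bench.
- transformer: Loose small transformer, dark steel core with yellow winding, 36 mm (x) by 44 mm (y) by 34 mm high, about 0.13 kg. Origin: centre of the underside, z up. Starts on the bench; it must end on the mat (2 mm above the bench).
- large_driver: Loose large loudspeaker driver lying face down: black round flange 72 mm across and 5 mm thick, dark basket tapering upwards to 40 mm across, then a grey round magnet 48 mm across from 26 to 48 mm above the underside, by which to grip it. About 0.25 kg. Origin: centre of the underside, z up. Starts on the bench.
- small_driver: Loose small loudspeaker driver lying face down: black round flange 52 mm across and 5 mm thick, dark basket tapering upwards to 22 mm across, then a grey round magnet 30 mm across from 20 to 40 mm above the underside, by which to grip it. About 0.1 kg. Origin: centre of the underside, z up. Starts on the bench.
- screwdriver: Screwdriver 180 mm long lying on the bench beyond the mat, roughly along world y; a bystander, to be left alone. Origin: a point on its length.
- phone: Grey-green phone, 150 by 72 by 9 mm, flat on the bench far to the robot's left; a bystander, to be left alone. Origin: centre of the underside.
- dish: Round steel dish, 90 mm across and 30 mm high, on the bench far to the robot's right; a bystander, to be left alone. Origin: centre of the underside.
There are look-alikes about, which are no part of the job. Leave any green or pink look-alike of the small_driver alone. What is shaped like the large_driver but red is not meant.

How it is judged:
By the outcome, as a careful person would: the job done as asked, in the order asked, and still so for the second after the job is handed in, with the robot touching nothing.
It also fails if it takes over 115 s, if anything falls off the work surface, if the arm or the gripper's body presses on something with over 40 N, if the wrist force passes 120 N, or if a joint passes its speed limit or range.

## Robot

A 6-joint arm with a two-finger parallel gripper is mounted at the origin on the work surface. World frame = base frame: x ahead of the robot, y to its left, z up, the work surface at z = 0. Lengths are in m, angles in rad, forces in N, time in s.
With the tool pointing down it reaches from about 0.425 to 0.95 m from the base axis. Payload 3.5 kg.
Tool frame: the origin (TCP) lies midway between the tips of the shut fingers; the grasp point (between the pads) lies 19 mm behind it (ctrl.pinch_z is the distance from the TCP to the grasp point, in m); z points along the fingers, y is the line along which they close (so a half turn about z gives the same grasp; the last joint's range is limited). The gripper opens to 85 mm and grips with 20 to 120 N. Pads are 22 mm wide; open, the fingers measure 114 mm over their backs; the gripper's body (76 mm by 85 mm) begins 54 mm behind the grasp point. The pads swing forward as they close: fully open they stand 13 mm farther back than shut.
Start: joints at [-1.482, 0.286, 1.577, -0, 1.279, -0.15], TCP at [0.16, -0.656, 0.231] pointing down, gripper open.
Joint ranges: [-2.77, 2.77], [-0.9, 2.22], [0.21, 2.48], [-1.53, 4.67], [0.24, 2.81], [-2.84, 2.84]. Speed limits (rad/s): [2.79, 2.79, 3.14, 3.14, 3.14, 3.14].

## Interface

Orientations are given as a unit quaternion [x, y, z, w].
In Python, from plant import get_state, viewer, sign_off, ctrl gives the robot as it stands. The module is installed in compiled form; this text tells all that it offers.
- The arm moves only by the shell command python3 -m handwheel 'ROWS' [FORCE]. ROWS is JSON, a list that holds one entry, the list of rows, each a list of 5 numbers: the finger opening in m, from 0 to 0.0854, then the shift along the tool's x, y, z in m, then the turn about the tool's z in degrees. In form: [[[claw, x, y, z, spin], ...]]. A call has 1 to 12 rows; each row shifts and turns the commanded pose from where the row before left it, along the tool's axes as they then stand; what a row does not reach is not made up. A row lasts 1/12 s, in which the tool goes at most 41.7 mm and 7.16 degrees, less where a joint would pass 70% of its speed; a pose out of reach is approached as far as the arm can. A call is refused whole if a number of a shift passes 0.0417 or a number of a turn 7.16, either way. A call with a gripper value outside its range is refused whole. The fingers move at their own pace and stop on an object; FORCE is the grip in N (left out, the last holds). Time passes only in rows, so rows that do not move let the fingers close. It gives the time, the measured TCP pose, the force, the opening and the grip force at its end, in the units of the state.
- get_state(): the state, without advancing time (a new reading comes with each control period).
- viewer.read_camera(name): name is "scene" or "top" or "wrist"; returns the picture (480x640x3 uint8, blue, green, red); there is no depth.
- viewer.camera_params(name): a dict with "fov_y" (degrees; the focal length in pixels is half the picture's height over the tangent of half this angle, whatever the lens; pixels are square), "cx", "cy" (the principal point, pixels), "k1" (the pictures are not rectified: a ray, as slopes to the right and down, at radius r is drawn at 1 + k1 r^2 times it, then the intrinsics apply), "xyz" and "attitude" of the camera in the world; the wrist camera has in their place "hand_eye" (4x4, takes a point from camera to tool coordinates, whose origin is the TCP and whose axes are the flange's). Camera axes: x right, y up, looking along -z (the intrinsics and any distortion apply to the point x, -y, -z); pixel columns grow to the right and rows downward; lengths in m; the calibration is good to about 2 mm. A picture is of the moment at which its call begins: read the wrist's pose just before it. camera_params takes no time and is no camera call.
- sign_off(): hands the job in; it is judged then, once.
Trained networks look in the newest picture that a camera, given by its name, has taken for a name from the list of things; names that differ only in an ending like _2 or _b are one class to them, and where a whole thing is asked for, a point or a joint stands for the part that bears it (a point fixed in the world has none). Each returns a list of dicts, best first, with "confidence" (0 to 1); they miss things now and then, are a little off and sometimes report something else, mostly with a low value. They report only what shows in the picture. A call takes as long as a camera call. They do not tell look-alikes from the thing itself.
- viewer.look_for(camera, name): "extent" ([left, top, width, height] as shares, 0 to 1, of the picture: columns of its width, rows of its height, round what is visible of it).
- viewer.outline_of(camera, name): "mask" (480x640 bool, what is visible of it) and "extent" ([left, top, width, height] as shares, 0 to 1, of the picture: columns of its width, rows of its height, round what is visible of it).
- viewer.pinpoint(camera, name): "xy" ([column, row] as shares, 0 to 1, of the picture: columns of its width, rows of its height: a listed point, or the origin of a listed thing).
The state is a dict: "time": time; "qpos": joint angles; "dq": joint speeds; "joint_efforts": joint torques, N m; "eef_pos": TCP position; "tcp_rot": TCP orientation; "contact_force": force on the tool from outside, world axes, zero at the start; "wrist_torque": the same for the moment, N m; "opening": opening from 0.0 (shut) to 1.0 (fully open); "finger_force": force on a finger pad.
Only numpy, scipy, OpenCV 4.12 (cv2) and the standard library are available. Lean on these libraries where they do the work, as an engineer would, in place of code of your own. Each camera call takes 0.05 s, during which the arm holds its last target. There are 200 camera calls.

## Working session

There is one attempt and no reset: what is moved stays moved. The work goes in short steps, Python scripts to look and compute and a shell command to move; the robot and the scene stay as the last step left them, time stands still between calls to the robot, and variables do not carry over. Pictures are saved under pics/ and viewed, at most 14 in all, crops included, and the job is handed in when it is done.

```bash
mkdir -p pics; cat > h.py <<'E'
import numpy as np, cv2
from plant import get_state, viewer, ctrl
from scipy.spatial.transform import Rotation as R
def campose(name,p,st=None):
    if 'hand_eye' in p:
        st=st or get_state(); T=np.eye(4); T[:3,:3]=R.from_quat(st['tcp_rot']).as_matrix(); T[:3,3]=st['eef_pos']
        return T@np.array(p['hand_eye'])
    T=np.eye(4); a=np.array(p['attitude'],float)
    T[:3,:3]=a if a.shape==(3,3) else R.from_quat(a).as_matrix(); T[:3,3]=p['xyz']; return T
def ray(name,uv,st=None):
    p=viewer.camera_params(name); T=campose(name,p,st); f=240/np.tan(np.radians(p['fov_y'])/2)
    d=np.array([(uv[0]-p['cx'])/f,(uv[1]-p['cy'])/f]); s=d.copy()
    for _ in range(20): s=d/(1+p['k1']*(s@s))
    return T[:3,3],T[:3,:3]@np.array([s[0],-s[1],-1])
def at_z(name,uv,z,st=None):
    o,d=ray(name,uv,st); return (o+d*(z-o[2])/d[2])
def proj(name,P,st=None):
    p=viewer.camera_params(name); T=campose(name,p,st); f=240/np.tan(np.radians(p['fov_y'])/2)
    c=T[:3,:3].T@(np.array(P)-T[:3,3]); s=np.array([c[0],-c[1]])/-c[2]; s=s*(1+p['k1']*(s@s))
    return s*f+[p['cx'],p['cy']]
E
python3 - <<'E'
from h import *
for n in('scene','top','wrist'):
    print(n,viewer.camera_params(n))
print(get_state(),ctrl.pinch_z)
for n in('top','scene'): cv2.imwrite(f'pics/{n}0.png',viewer.read_camera(n))
for n in 'board tray spreader heatsink transformer large_driver small_driver'.split():
    for r in viewer.pinpoint('top',n)[:4]:
        uv=np.array(r['xy'])*[640,480]; print(n,round(r['confidence'],2),uv.round(),at_z('top',uv,0.0).round(3))
E
```

```text
scene {'fov_y': 46.15756530413837, 'cx': 326.20978156753097, 'cy': 246.97137484904405, 'k1': -0.12406327951158261, 'xyz': array([ 0.96931626, -0.51868669,  1.12973013]), 'attitude': array([0.25779473, 0.08462146, 0.29197448, 0.91713248])}
top {'fov_y': 51.49656954263848, 'cx': 318.10853588868383, 'cy': 245.09530721570323, 'k1': -0.027620586758497816, 'xyz': array([ 0.39824161, -0.01187511,  1.07082463]), 'attitude': array([-0.0655778 ,  0.05828813,  0.71156344, -0.69712231])}
wrist {'fov_y': 70.44330264957787, 'cx': 318.26685014304996, 'cy': 241.29701582347064, 'k1': 0.007858061677145402, 'hand_eye': array([[ 6.89915715e-04,  9.54866773e-01,  2.97033618e-01,
         7.64468597e-02],
       [ 9.99999349e-01, -9.28583310e-04,  6.62410146e-04,
        -3.92425589e-05],
       [ 9.08333898e-04,  2.97032968e-01, -9.54866792e-01,
        -1.42483270e-01],
       [ 0.00000000e+00,  0.00000000e+00,  0.00000000e+00,
         1.00000000e+00]])}
{'time': 0.0, 'qpos': array([-1.48200007e+00,  2.87195700e-01,  1.57816997e+00,  3.94744134e-06,
        1.27858964e+00, -1.49977818e-01]), 'dq': arra
[... 496 characters left out ...]
8]), 'finger_force': 0.0, 'opening': 0.9986239801181982} 0.0187
board 0.98 [246. 207.] [0.677 0.157 0.   ]
board 0.51 [386. 222.] [ 0.637 -0.153  0.   ]
tray 0.92 [386. 221.] [ 0.638 -0.154  0.   ]
spreader 0.55 [254. 289.] [0.495 0.137 0.   ]
spreader 0.51 [388. 222.] [ 0.637 -0.157  0.   ]
heatsink 0.94 [311. 298.] [0.474 0.014 0.   ]
transformer 0.63 [188. 291.] [0.493 0.28  0.   ]
transformer 0.43 [253. 286.] [0.501 0.14  0.   ]
large_driver 0.85 [504. 310.] [ 0.438 -0.397  0.   ]
large_driver 0.58 [448. 284.] [ 0.497 -0.28   0.   ]
small_driver 0.9 [388. 295.] [ 0.477 -0.152  0.   ]
small_driver 0.63 [423. 351.] [ 0.356 -0.218  0.   ]
small_driver 0.59 [377. 346.] [ 0.37  -0.122  0.   ]
```

View pics/top0.png

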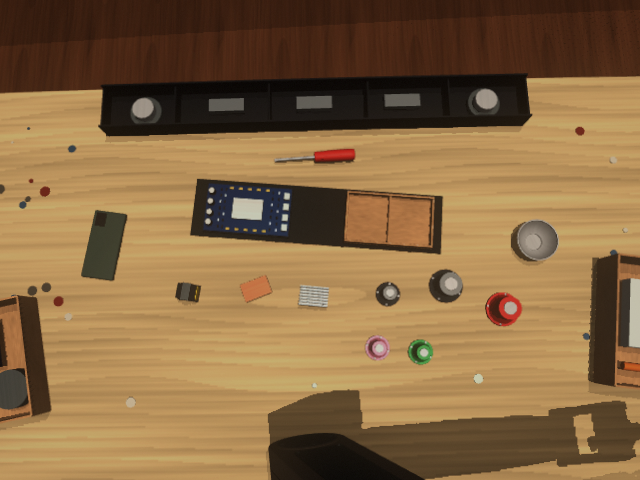

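View pics/scene0.png

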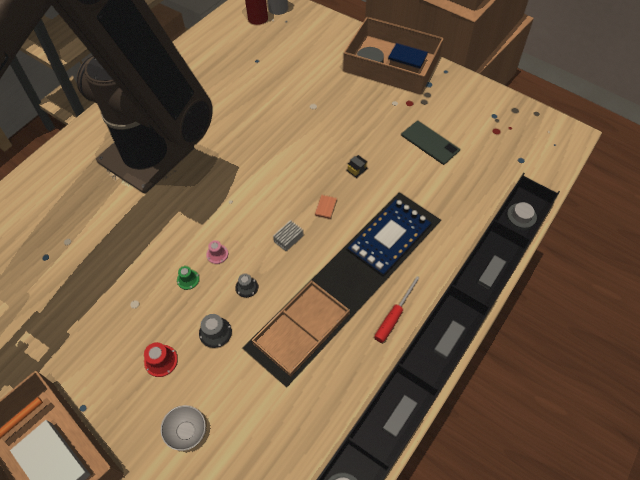

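Top picture: board at (246,209) and tray at (390,219). The parts are the transformer (188,292), copper plate (255,288), heat sink (314,296), small driver (388,293) and large driver (447,285). The red (504,309), pink (377,348) and green (421,352) look-alikes are to be avoided. I'll fit the models to the outlines next.

```bash
cat >> h.py <<'E'
from scipy.optimize import minimize
def box(w,d,z0,z1): return np.array([[x,y,z] for x in(-w/2,w/2) for y in(-d/2,d/2) for z in(z0,z1)])
def disc(*rz):
    t=np.arange(0,2*np.pi,.2); return np.vstack([np.c_[D/2*np.cos(t),D/2*np.sin(t),0*t+z] for D,z in rz])
M=dict(spreader=box(.04,.06,0,.01),heatsink=box(.04,.06,0,.028),transformer=box(.036,.044,0,.034),
 large_driver=disc((.072,0),(.072,.005),(.048,.026),(.048,.048)),small_driver=disc((.052,0),(.052,.005),(.03,.02),(.03,.04)),
 tray=box(.112,.19,.002,.022),board=box(.11,.19,.002,.012),lid=box(.046,.066,.014,.018))
def fit(cam,name,mask,xy,yaw,z=0.,st=None):
    """match the model's projected hull to the mask; yaw = world angle of model x"""
    mask=mask.astype(np.uint8); S=8
    def cost(v):
        c,s=np.cos(v[2]*10),np.sin(v[2]*10); P=M[name]@np.array([[c,s,0],[-s,c,0],[0,0,1]])+[v[0],v[1],z]
        uv=np.array([proj(cam,p,st) for p in P]); h=cv2.convexHull((uv*256).astype(np.int32).reshape(-1,1,2))
        a=np.zeros((480,640),np.uint8); cv2.fillConvexPoly(a,h,255,cv2.LINE_AA,8); a=a/255.
        return np.abs(a-mask).sum()/mask.sum()
    r=min((minimize(cost,[xy[0],xy[1],(yaw+k)/10],method='Nelder-Mead',options=dict(xatol=2e-4,fatol=1e-4,maxiter=150,
      initial_simplex=np.array([xy[0],xy[1],(yaw+k)/10])+np.array([[0,0,0],[.01,0,0],[0,.01,0],[0,0,.02]]))) for k in ([0] if 'driver' in name else [-.3,.3])),key=lambda r:r.fun)
    return r.x[:2],np.degrees(r.x[2]*10),r.fun
def find(cam,name,near,yaw=0,z=0.,st=None,tol=.06):
    st=st or get_state(); out=None
    for r in viewer.outline_of(cam,name):
        m=r['mask']; 
        if m.sum()<20: continue
        v,u=np.nonzero(m); P=at_z(cam,(u.mean(),v.mean()),z+.01,st)[:2]
        if np.hypot(*(P-near))<tol: return fit(cam,name,m,P,yaw,z,st)+(r['confidence'],)
    return None
E
python3 - <<'E'
from h import *
img=viewer.read_camera('top'); N=np.array
g=dict(spreader=(.495,.137),heatsink=(.48,.01),transformer=(.493,.28),large_driver=(.497,-.27),small_driver=(.477,-.15),tray=(.638,-.154),board=(.667,.157))
for n,p in g.items():
    y=np.radians(-5 if n in('tray','board') else 90 if n=='heatsink' else 110 if n=='spreader' else 0)
    y=np.radians(-5) if n in('tray','board') else np.radians(90)
    print(n,find('top',n,N(p),y))
m=(img.min(2)>150)&(np.hypot(*(np.indices((480,640))-np.array([208,247]).reshape(2,1,1)))<25)
print('lid',m.sum(),fit('top','lid',m,(.667,.157),-.09))
E
```

```text
spreader (array([0.49552419, 0.1327729 ]), np.float64(200.5464926136515), np.float64(0.0847609219126247), 0.68)
heatsink (array([0.47614428, 0.00825956]), np.float64(172.0901562731788), np.float64(0.12446837890085613), 0.62)
transformer (array([0.48958987, 0.27568511]), np.float64(164.38577561844494), np.float64(0.33169398907103825), 0.67)Traceback (most recent call last):
  File "<stdin>", line 7, in <module>
  File "h.py", line 45, in find
    if np.hypot(*(P-near))<tol: return fit(cam,name,m,P,yaw,z,st)+(r['confidence'],)
                                       ~~~^^^^^^^^^^^^^^^^^^^^^^^
  File "h.py", line 36, in fit
    r=min((minimize(cost,[xy[0],xy[1],(yaw+k)/10],method='Nelder-Mead',options=dict(xatol=2e-4,fatol=1e-4,maxiter=150,
      initial_simplex=np.array([xy[0],xy[1],(yaw+k)/10])+np.array([[0,0,0],[.01,0,0],[0,.01,0],[0,0,.02]]))) for k in ([0] if 'driver' in name else [-.3,.3])),key=lambda r:r.fun)
  File "h.py", line 36, in <genexpr>
    r=min((minimize(cost,[xy[0],xy[1],(yaw+k)/10],method='Nelder-Mead',options=dict(xatol=2e-4,fatol=1e-4,maxiter=150,
           ~~~~~~~
[... 226 characters left out ...]
 'driver' in name else [-.3,.3])),key=lambda r:r.fun)
      ^^^^^^^^^^^^^^^^^^^^^^^^^^^^^^^^^^^^^^^^^^^^^^^^^^^^^^^^^^^^^^^^^^^^^^^^^^^^^^^^^^^^^^^^^^^^^^^^^^^^^^
    res = _minimize_neldermead(fun, x0, args, callback, bounds=bounds,
                               **options)
    fxr = func(xr)
    fx = function(np.copy(x), *(wrapper_args + args))
  File "h.py", line 33, in cost
    uv=np.array([proj(cam,p,st) for p in P]); h=cv2.convexHull((uv*256).astype(np.int32).reshape(-1,1,2))
                 ~~~~^^^^^^^^^^
  File "h.py", line 18, in proj
    p=viewer.camera_params(name); T=campose(name,p,st); f=240/np.tan(np.radians(p['fov_y'])/2)
ValueError: time passes only in moves, steps and waits
```

```bash
python3 - <<'E'
s=open('h.py').read()
s=s.replace("def campose","import functools\ncp=functools.lru_cache(None)(lambda n: viewer.camera_params(n))\ndef campose",1)
s=s.replace("p=viewer.camera_params(name)","p=cp(name)")
s=s.replace("c=T[:3,:3].T@(np.array(P)-T[:3,3]); s=np.array([c[0],-c[1]])/-c[2]; s=s*(1+p['k1']*(s@s))",
"c=(np.array(P)-T[:3,3])@T[:3,:3]; s=c[...,:2]*[1,-1]/-c[...,2:]; s=s*(1+p['k1']*(s**2).sum(-1,keepdims=True))")
s=s.replace("uv=np.array([proj(cam,p,st) for p in P])","uv=proj(cam,P,st)").replace("mask=mask.astype","st=st or get_state(); mask=mask.astype")
open('h.py','w').write(s)
E
python3 - <<'E'
from h import *
img=viewer.read_camera('top'); N=np.array
g=dict(large_driver=(.497,-.27),small_driver=(.477,-.15),tray=(.638,-.154),board=(.667,.157))
for n,p in g.items(): print(n,find('top',n,N(p),np.radians(-5)))
m=(img.min(2)>150)&(np.hypot(*(np.indices((480,640))-np.array([208,247]).reshape(2,1,1)))<25)
print('lid',m.sum(),fit('top','lid',m,(.667,.157),-.09))
print(get_state()['time'])
E
```

```text
large_driver (array([ 0.49393292, -0.27285891]), np.float64(6.581902888810868), np.float64(0.14758977225094314), 0.77)
small_driver (array([ 0.47872536, -0.14977412]), np.float64(1.061091205951566), np.float64(0.27176374235197764), 0.91)
tray (array([ 0.63794425, -0.15809625]), np.float64(-5.4408897252329185), np.float64(0.06113429946681185), 0.57)
board (array([0.66934192, 0.15004072]), np.float64(-5.760213944093526), np.float64(0.03874838180038521), 0.89)
lid 554 (array([0.6710973, 0.1521072]), np.float64(-5.5013551437485635), np.float64(0.2749699157641396))
0.95
```

```bash
python3 -m handwheel '[[[0.0854,0.029,-0.0277,0,0],[0.0854,0.029,-0.0277,0,0],[0.0854,0.029,-0.0277,0,0],[0.0854,0.029,-0.0277,0,0],[0.0854,0.029,-0.0277,0,0],[0.0854,0.029,-0.0277,0,0],[0.0854,0.029,-0.0277,0,0],[0.0854,0.029,-0.0277,0,0],[0.0854,0.029,-0.0277,0,0],[0.0854,0.029,-0.0277,0,0],[0.0854,0.029,-0.0277,0,0],[0.0854,0.029,-0.0277,0,0]]]' 40
python3 -m handwheel '[[[0.0854,0.0137,-0.0295,0,0],[0.0854,0.0137,-0.0295,0,0],[0.0854,0.0137,-0.0295,0,0],[0.0854,0.0137,-0.0295,0,0],[0.0854,0.0137,-0.0295,0,0],[0.0854,0.0137,-0.0295,0,0],[0.0854,0.0137,-0.0295,0,0],[0.0854,0.0137,-0.0295,0,0],[0.0854,0.0137,-0.0295,0,0],[0.0854,0.0137,-0.0295,0,0],[0.0854,0.0137,-0.0295,0,0],[0.0854,0.0137,-0.0295,0,0]]]'
python3 -m handwheel '[[[0.0854,0,0,0,-7],[0.0854,0,0,0,-7],[0.0854,0,0,0,-7],[0.0854,0,0,0,-7],[0.0854,0,0,0,-7],[0.0854,0,0,0,-7],[0.0854,0,0,0,-7],[0.0854,0,0,0,-7],[0.0854,0,0,0,-7],[0.0854,0,0,0,-7],[0.0854,0,0,0.04,-7],[0.0854,0,0,0.04,-7]]]'
python3 -m handwheel '[[[0.0854,0,0,0,-7],[0.0854,0,0,0,-6],[0.0854,0,0,0,0]]]'
cat >> h.py <<'E'
def phi(st): return np.degrees(np.arctan2(*R.from_quat(st['tcp_rot']).as_matrix()[[1,0],0]))
def go(x,y,z,yaw=None,st=None):
    st=st or get_state(); Rm=R.from_quat(st['tcp_rot']).as_matrix(); p=phi(st)
    d=Rm.T@(np.array([x,y,z])-st['eef_pos']); print('shift mm',(d*1000).round(1),'n',round(np.linalg.norm(d)/.04,1),'spin',None if yaw is None else round((p-yaw+90)%180-90,1),'phi',p.round(1),'at',np.round(st['eef_pos'],4),'t',st['time'])
E
python3 - <<'E'
from h import *
st=get_state(); im=viewer.read_camera('wrist'); cv2.imwrite('pics/w1.png',im)
r=find('wrist','spreader',np.array([.495,.133]),np.radians(20),0,st); print(r)
if r: go(r[0][0],r[0][1],.13,r[1]-90,st)
E
```

```text
time: 1.95
eef_pos: [0.4199, -0.2488, 0.2318]
tcp_rot: [0.993, 0.119, 0.0, 0.0]
contact_force: [0.7, -0.8, -0.0]
opening: 0.999
finger_force: 0.0
time: 2.95
eef_pos: [0.4953, 0.134, 0.2317]
tcp_rot: [0.993, 0.119, 0.0, 0.0]
contact_force: [0.3, 0.4, -0.8]
opening: 0.998
finger_force: 0.0
time: 3.95
eef_pos: [0.4981, 0.1325, 0.1541]
tcp_rot: [0.656, 0.755, 0.003, 0.003]
contact_force: [-0.8, 0.3, -0.6]
opening: 1.004
finger_force: 0.0
time: 4.2
eef_pos: [0.4946, 0.1323, 0.1504]
tcp_rot: [0.568, 0.823, -0.001, -0.001]
contact_force: [0.6, 0.3, 0.3]
opening: 1.0
finger_force: 0.0
(array([0.49730657, 0.13387417]), np.float64(20.679865990140232), np.float64(0.08789023637714559), 0.94)
shift mm [ 0.6  3.1 20.4] n 0.5 spin 0.1 phi 110.8 at [0.4946 0.1323 0.1504] t 4.2
```

View pics/w1.png

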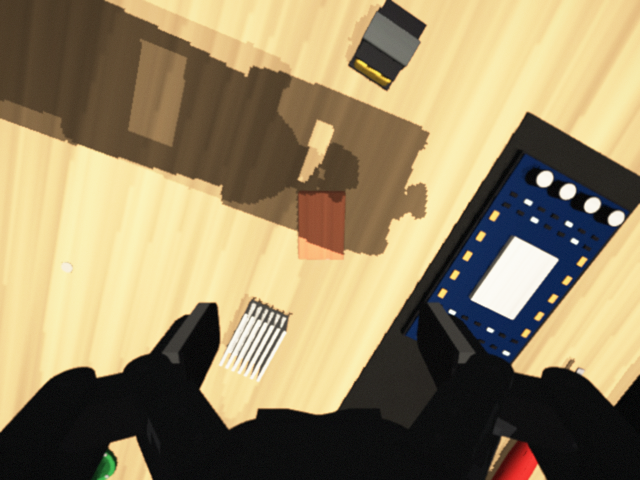

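Copper plate is at (321,225), in line with the fingers, and the chip lid is at (513,278). Going down on the plate.

```bash
python3 -m handwheel '[[[0.06,0.0006,0.0031,0.035,0],[0.06,0,0,0.035,0],[0.06,0,0,0.035,0],[0.06,0,0,0.025,0],[0.06,0,0,0.015,0],[0.06,0,0,0.005,0],[0.06,0,0,0,0],[0.035,0,0,0,0],[0.035,0,0,0,0],[0.035,0,0,0,0],[0.035,0,0,0,0],[0.035,0,0,0,0]]]' 50
python3 - <<'E'
from h import *
st=get_state(); go(.6711,.1521,.12,84.2,st); print(st['opening']*.0854)
E
```

```text
time: 5.3
eef_pos: [0.4997, 0.1341, 0.0034]
tcp_rot: [0.569, 0.823, 0.001, 0.002]
contact_force: [-1.0, -0.5, 6.1]
opening: 0.447
finger_force: 51.2
shift mm [ -43.8  167.1 -115.9] n 5.2 spin 26.5 phi 110.7 at [0.4997 0.1341 0.0034] t 5.3
0.038164616419988286
```

```bash
python3 -m handwheel '[[[0.035,0,0,-0.02,0],[0.035,0,0,-0.035,0],[0.035,0,0,-0.035,0],[0.035,0,0,-0.037,0],[0.035,-0.0088,0.0334,0,0],[0.035,-0.0088,0.0334,0,0],[0.035,-0.0088,0.0334,0,0],[0.035,-0.0088,0.0334,0,0],[0.035,-0.0088,0.0334,0,0],[0.035,0,0,0,6.6],[0.035,0,0,0,6.6],[0.035,0,0,0,6.6]]]'
python3 -m handwheel '[[[0.035,0,0,0,6.7],[0.035,0,0,0,0],[0.035,0,0,0,0]]]'
python3 - <<'E'
from h import *
st=get_state(); im=viewer.read_camera('wrist'); cv2.imwrite('pics/w2.png',im)
c=proj('wrist',np.array([.6711,.1521,.018]),st); print(c)
vu=np.indices((480,640)); m=((im.min(2)>170)&(np.hypot(vu[0]-c[1],vu[1]-c[0])<90)).astype(np.uint8)
n,l,s,ce=cv2.connectedComponentsWithStats(m); k=1+s[1:,4].argmax(); m=l==k; print(s[k])
r=fit('wrist','lid',m,(.671,.152),-.1,0,st); print(r)
go(r[0][0],r[0][1],.05,r[1]+90,st)
r=find('wrist','board',np.array([.67,.15]),-.1,0,st); print(r)
E
```

```text
time: 6.3
eef_pos: [0.6694, 0.1517, 0.1267]
tcp_rot: [0.704, 0.71, -0.001, -0.001]
contact_force: [0.2, 0.3, -1.9]
opening: 0.448
finger_force: 51.4
time: 6.55
eef_pos: [0.6691, 0.1517, 0.1276]
tcp_rot: [0.741, 0.671, -0.0, -0.0]
contact_force: [0.2, 0.6, -2.3]
opening: 0.445
finger_force: 51.4
[320.30011453 238.01621246]
[236 258   7  18  77]
(array([ 0.74655556, -0.22577778]), np.float64(73.84789359463942), np.float64(1.0))
shift mm [-368.   114.3   77.6] n 9.8 spin -79.5 phi 84.3 at [0.6691 0.1517 0.1276] t 6.55
(array([0.67096121, 0.15097894]), np.float64(-5.548899659599788), np.float64(0.5611459733844258), 0.69)
```

View pics/w2.png

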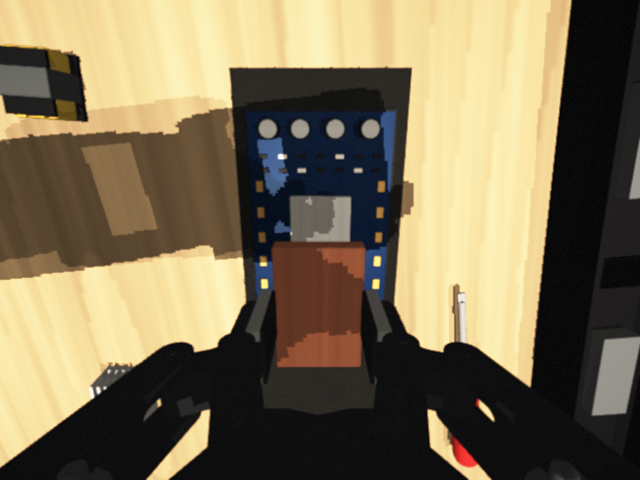

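Lid's visible far edge: row about 196, columns 290 to 351. The plate is held at rows 242–367. I'll locate both.

```bash
python3 - <<'E'
from h import *
st=get_state(); im=cv2.imread('pics/w2.png')
hsv=cv2.cvtColor(im,cv2.COLOR_BGR2HSV)
m=((hsv[...,0]<13)&(hsv[...,1]>120)&(im[...,2]>50)).astype(np.uint8); m[:,:265]=0;m[:,370:]=0;m[:235]=0;m[375:]=0
n,l,s,_=cv2.connectedComponentsWithStats(m); k=1+s[1:,4].argmax(); print(s[k])
r=fit('wrist','spreader',(l==k),st['eef_pos'][:2],np.radians(-5.7),st['eef_pos'][2]-.0034,st); print('plate',r)
# lid edges: grey bright low-saturation
g=((im.max(2)>75)&(hsv[...,1]<70)).astype(np.uint8); g[:190]=0; g[242:]=0; g[:,:270]=0; g[:,370:]=0
n,l,s,_=cv2.connectedComponentsWithStats(g); k=1+s[1:,4].argmax(); print(s[k])
gg=l==k
for row in (205,212,222,232): u=np.nonzero(gg[row])[0]; print(row,u.min(),u.max(),(at_z('wrist',(u.min(),row+.5),.018,st)[:2]*1e3).round(1),(at_z('wrist',(u.max()+1,row+.5),.018,st)[:2]*1e3).round(1))
for col in (297,305,320,335,345): v=np.nonzero(gg[:,col])[0]; print(col,v.min(),(at_z('wrist',(col+.5,v.min()),.018,st)[:2]*1e3).round(1))
E
```

```text
[  272   242    94   126 10906]
plate (array([0.66973331, 0.15233151]), np.float64(-5.652710026120229), np.float64(0.0752836179401157))
[ 290  196   61   46 2745]
205 290 350 [651.1 179.7] [696.9 175.2]
212 291 350 [651.2 174.3] [696.5 169.8]
222 291 350 [650.3 166.5] [695.9 162. ]
232 290 349 [648.5 158.7] [694.6 154.2]
297 196 [657.6 186.3]
305 196 [663.6 185.7]
320 196 [674.7 184.6]
335 196 [685.8 183.5]
345 196 [693.3 182.8]
```

```bash
python3 -m handwheel '[[[0.035,-0.0001,0.0021,0.03,0],[0.035,0,0,0.03,0],[0.035,0,0,0.025,0],[0.035,0,0,0.012,0],[0.035,0,0,0.005,0],[0.035,0,0,0,0],[0.035,0,0,0,0]]]'
python3 -m handwheel '[[[0.035,0,0,0.002,0],[0.035,0,0,0.001,0],[0.035,0,0,0.001,0],[0.035,0,0,0,0]]]'
```

```text
time: 7.23
eef_pos: [0.6729, 0.1516, 0.0279]
tcp_rot: [0.742, 0.67, 0.001, 0.001]
contact_force: [0.6, -0.1, -1.0]
opening: 0.444
finger_force: 51.4
time: 7.57
eef_pos: [0.6721, 0.1515, 0.023]
tcp_rot: [0.742, 0.67, 0.0, 0.0]
contact_force: [-0.3, 0.2, -2.2]
opening: 0.444
finger_force: 51.4
```

```bash
python3 -m handwheel '[[[0.035,0,-0.0009,0,0],[0.035,0,0,0.001,0],[0.035,0,0,0.001,0],[0.035,0,0,0,0],[0.035,0,0,0,0]]]'
```

```text
time: 7.98
eef_pos: [0.6711, 0.1516, 0.0216]
tcp_rot: [0.742, 0.67, 0.0, 0.0]
contact_force: [-3.4, 0.3, 5.1]
opening: 0.445
finger_force: 52.3
```

```bash
python3 -m handwheel '[[[0.05,0,0,0,0],[0.065,0,0,0,0],[0.065,0,0,0,0],[0.065,0,0,-0.02,0],[0.065,0,0,-0.03,0],[0.0854,0,0,-0.04,0],[0.0854,0,0,-0.04,0],[0.0854,0,0,0,0],[0.0854,0,0,0,0]]]'
python3 - <<'E'
from h import *
st=get_state(); im=viewer.read_camera('wrist'); cv2.imwrite('pics/w3.png',im[100:400,150:500])
r=find('wrist','spreader',np.array([.6715,.1518]),np.radians(-5.6),.018,st); print(r)
r=find('wrist','heatsink',np.array([.476,.008]),np.radians(-8),0,st); print(r)
go(.476,.008,.15,-8+90,st)
E
```

```text
time: 8.73
eef_pos: [0.6735, 0.1518, 0.155]
tcp_rot: [0.742, 0.67, 0.004, 0.003]
contact_force: [0.2, -0.9, -0.0]
opening: 0.998
finger_force: 0.0
(array([0.67229101, 0.15241938]), np.float64(-6.189045498648641), np.float64(0.0641333039413517), 0.66)
(array([0.46684893, 0.01925436]), np.float64(-48.21273927950613), np.float64(5.650934074417169), 0.93)
shift mm [-163.1 -182.     3.2] n 6.1 spin 2.2 phi 84.2 at [0.6735 0.1518 0.155 ] t 8.7333
```

View pics/w3.png

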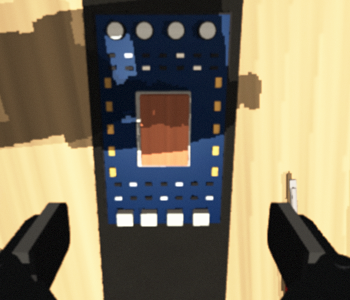

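The plate (about (163,130) in the crop) sits centred on the lid, with an even silver border. On to the heat sink.

```bash
python3 -m handwheel '[[[0.0854,-0.0272,-0.0303,0,0],[0.0854,-0.0272,-0.0303,0,0],[0.0854,-0.0272,-0.0303,0,0],[0.0854,-0.0272,-0.0303,0,0],[0.0854,-0.0272,-0.0303,0,0],[0.0854,-0.0272,-0.0303,0,2],[0.0854,0,0,0,0],[0.0854,0,0,0,0]]]'
python3 - <<'E'
from h import *
st=get_state(); im=viewer.read_camera('wrist'); cv2.imwrite('pics/w4.png',im)
r=find('wrist','heatsink',np.array([.476,.008]),np.radians(-8),0,st); print(r)
if r: go(r[0][0],r[0][1],.006,r[1]+90,st)
E
```

```text
time: 9.55
eef_pos: [0.4705, 0.0071, 0.1478]
tcp_rot: [0.754, 0.656, -0.001, -0.002]
contact_force: [1.0, 0.1, -0.5]
opening: 1.003
finger_force: 0.0
(array([0.4772256 , 0.01070984]), np.float64(-8.752613384246862), np.float64(0.10716329939463577), 0.95)
shift mm [  4.4   6.8 141.8] n 3.5 spin 0.8 phi 82.0 at [0.4705 0.0071 0.1478] t 9.55
```

View pics/w4.png

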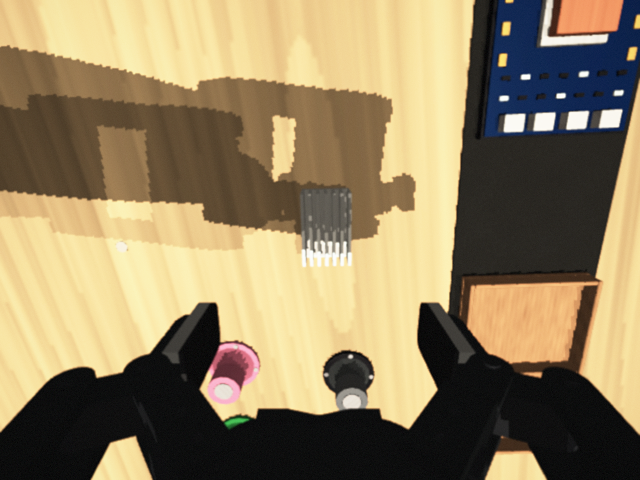

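Heat sink at (326,226), aligned. Grasping it.

```bash
python3 -m handwheel '[[[0.065,0.0044,0.0068,0.03,0.8],[0.065,0,0,0.035,0],[0.065,0,0,0.035,0],[0.065,0,0,0.025,0],[0.065,0,0,0.012,0],[0.065,0,0,0.005,0],[0.065,0,0,0,0],[0.035,0,0,0,0],[0.035,0,0,0,0],[0.035,0,0,0,0],[0.035,0,0,0,0],[0.035,0,0,0,0]]]' 40
python3 - <<'E'
from h import *
st=get_state(); go(.672,.1521,.15,84.3,st)
E
```

```text
time: 10.65
eef_pos: [0.4823, 0.0109, 0.0098]
tcp_rot: [0.758, 0.652, 0.001, 0.001]
contact_force: [0.0, 0.6, 4.2]
opening: 0.46
finger_force: 41.7
shift mm [ 168.1  166.9 -139.6] n 6.9 spin -2.9 phi 81.4 at [0.4823 0.0109 0.0098] t 10.65
```

```bash
python3 -m handwheel '[[[0.035,0,0,-0.02,0],[0.035,0,0,-0.04,0],[0.035,0,0,-0.04,0],[0.035,0.024,0.0238,-0.04,0],[0.035,0.024,0.0238,0,0],[0.035,0.024,0.0238,0,0],[0.035,0.024,0.0238,0,0],[0.035,0.024,0.0238,0,0],[0.035,0.024,0.0238,0,0],[0.035,0.024,0.0238,0,-2.9],[0.035,0,0,0,0],[0.035,0,0,0,0]]]'
python3 -m handwheel '[[[0.035,0,0,0,0],[0.035,0,0,0,0]]]'
python3 - <<'E'
from h import *
st=get_state(); im=viewer.read_camera('wrist'); cv2.imwrite('pics/w5.png',im)
r=find('wrist','heatsink',st['eef_pos'][:2],np.radians(-5.7),st['eef_pos'][2]-.0098,st); print(r)
go(.672,.1521,.038,84.2,st)
E
```

```text
time: 11.65
eef_pos: [0.6653, 0.1489, 0.139]
tcp_rot: [0.741, 0.671, -0.001, -0.0]
contact_force: [-0.7, -0.5, -0.7]
opening: 0.457
finger_force: 41.2
time: 11.82
eef_pos: [0.6641, 0.1474, 0.1399]
tcp_rot: [0.742, 0.671, -0.001, -0.0]
contact_force: [-0.0, 0.3, -0.5]
opening: 0.46
finger_force: 41.2
(array([0.66427634, 0.14453317]), np.float64(-5.725710426828481), np.float64(0.13612528129152168), 0.61)
shift mm [  5.5   7.5 101.9] n 2.6 spin 0.0 phi 84.2 at [0.6641 0.1474 0.1399] t 11.8167
```

View pics/w5.png

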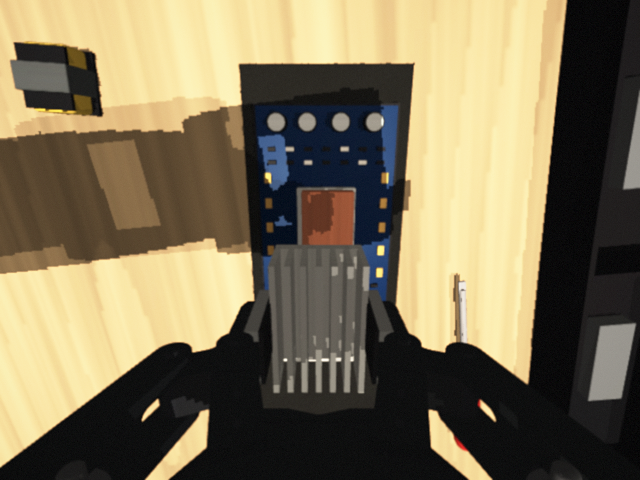

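The held heat sink spans rows 246–393 and the plate is visible beyond it at (328,215). I'll check the offset in hand from the edges.

```bash
python3 - <<'E'
from h import *
st=get_state(); Rm=R.from_quat(st['tcp_rot']).as_matrix(); p=st['eef_pos']
f=lambda u,v,z:((Rm.T@(at_z('wrist',(u,v),z,st)-p))*1e3).round(1)
for o in (.004,.007,.0098): print(o,f(318,246,p[2]-o),f(318,392.5,p[2]-o+.028), 'w',f(268,247,p[2]-o),f(368,247,p[2]-o))
im=cv2.imread('pics/w5.png'); hsv=cv2.cvtColor(im,cv2.COLOR_BGR2HSV)
# plate far edge on lid
for a in ((302,191),(354,190)): print(at_z('wrist',a,.028,st).round(4))
g=cv2.cvtColor(im,cv2.COLOR_BGR2GRAY); print(g[236:256,290].tolist(), g[384:400,276].tolist())
E
```

```text
0.004 [28.5  0.2  4. ] [-27.5   0.3 -24. ] w [ 28.  -22.4   4. ] [28.1 22.9  4. ]
0.007 [27.6  0.3  7. ] [-30.1   0.3 -21. ] w [ 27.1 -22.9   7. ] [27.1 23.4  7. ]
0.0098 [26.6  0.3  9.8] [-32.6   0.3 -18.2] w [ 26.1 -23.3   9.8] [26.2 23.8  9.8]
[0.6563 0.1848 0.028 ]
[0.6951 0.1817 0.028 ]
[15, 15, 15, 12, 12, 13, 11, 19, 44, 73, 81, 81, 80, 80, 80, 80, 77, 80, 80, 82] [111, 142, 150, 152, 149, 150, 151, 149, 121, 67, 41, 42, 41, 38, 43, 43]
```

```bash
python3 -m handwheel '[[[0.035,0.009,0.0077,0.025,0],[0.035,0,0,0.03,0],[0.035,0,0,0.025,0],[0.035,0,0,0.01,0],[0.035,0,0,0.004,0],[0.035,0,0,0,0],[0.035,0,0,0,0],[0.035,0,0,0,0]]]'
python3 -c "
from h import *
go(.6727,.1556,.0378,84.2)"
```

```text
time: 12.58
eef_pos: [0.6753, 0.1563, 0.0488]
tcp_rot: [0.742, 0.671, 0.002, 0.001]
contact_force: [0.9, -0.5, -1.3]
opening: 0.461
finger_force: 41.2
shift mm [-0.9 -2.6 11. ] n 0.3 spin 0.1 phi 84.3 at [0.6753 0.1563 0.0488] t 12.5833
```

```bash
python3 -m handwheel '[[[0.035,0,-0.001,0.004,0],[0.035,0,0,0.002,0],[0.035,0,0,0,0],[0.035,0,0,0,0],[0.035,0,0,0,0]]]'
python3 -c "
from h import *
go(.6727,.1556,.0378,84.2)"
```

```text
time: 13.0
eef_pos: [0.6727, 0.1564, 0.0402]
tcp_rot: [0.741, 0.671, 0.0, 0.0]
contact_force: [0.7, 0.7, -0.0]
opening: 0.458
finger_force: 41.2
shift mm [-0.8  0.1  2.4] n 0.1 spin 0.1 phi 84.3 at [0.6727 0.1564 0.0402] t 13.0
```

```bash
python3 -m handwheel '[[[0.035,-0.0008,0,0,0],[0.035,0,0,0.0012,0],[0.035,0,0,0.001,0],[0.035,0,0,0.0008,0],[0.035,0,0,0,0],[0.035,0,0,0,0]]]'
```

```text
time: 13.5
eef_pos: [0.6728, 0.1556, 0.0379]
tcp_rot: [0.741, 0.671, 0.0, 0.0]
contact_force: [-1.2, -0.8, 4.8]
opening: 0.454
finger_force: 41.7
```

```bash
python3 -m handwheel '[[[0.05,0,0,0,0],[0.065,0,0,0,0],[0.065,0,0,0,0],[0.065,0,0,-0.02,0],[0.065,0,0,-0.03,0],[0.0854,0,0,-0.04,0],[0.0854,0,0,-0.03,0],[0.0854,0,0,0,0],[0.0854,0,0,0,0],[0.0854,0,0,0,0]]]'
python3 - <<'E'
from h import *
st=get_state(); im=viewer.read_camera('wrist'); cv2.imwrite('pics/w6.png',im)
r=find('wrist','heatsink',np.array([.672,.152]),np.radians(-5.7),.028,st); print(r)
r=find('wrist','transformer',np.array([.49,.276]),np.radians(-5),0,st); print(r)
go(.49,.276,.15,84,st)
E
```

```text
time: 14.33
eef_pos: [0.6721, 0.1555, 0.1564]
tcp_rot: [0.742, 0.671, -0.0, -0.0]
contact_force: [-0.7, -0.1, -0.5]
opening: 1.002
finger_force: 0.0
(array([0.67330299, 0.1528027 ]), np.float64(-5.17092750775808), np.float64(0.12956525075783737), 0.79)
(array([0.49289838, 0.27691609]), np.float64(-7.341868481385894), np.float64(0.14848296322630067), 0.77)
shift mm [ 101.7 -193.2    6.6] n 5.5 spin 0.3 phi 84.3 at [0.6721 0.1555 0.1564] t 14.3333
```

View pics/w6.png

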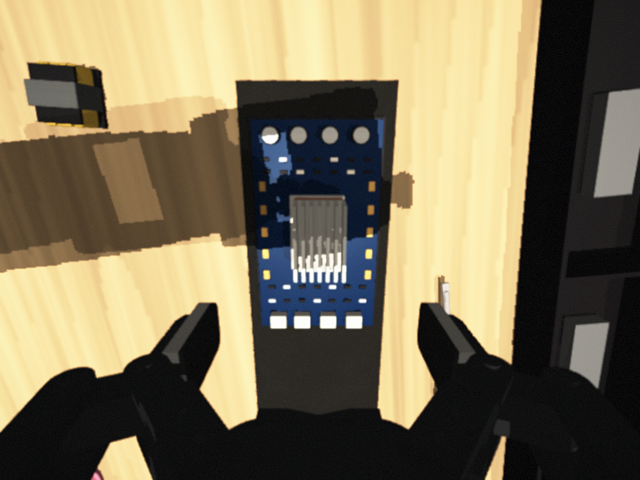

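Heat sink at (319,238) sits squarely on the plate. Next the transformer, seen at (65,95).

```bash
python3 -m handwheel '[[[0.0854,0.0203,-0.0366,0,0],[0.0854,0.0203,-0.0366,0,0],[0.0854,0.0203,-0.0366,0,0],[0.0854,0.0203,-0.0366,0,0],[0.0854,0.0203,-0.0366,0,0],[0.0854,0,-0.008,0,0],[0.0854,0,0,0,0],[0.0854,0,0,0,0],[0.0854,0,0,0,0]]]'
python3 - <<'E'
from h import *
st=get_state(); im=viewer.read_camera('wrist'); cv2.imwrite('pics/w7.png',im)
for y in (-7,83):
    r=find('wrist','transformer',np.array([.493,.277]),np.radians(y),0,st); print(r)
    if r: go(r[0][0],r[0][1],.006,r[1]+90,st)
E
```

```text
time: 15.23
eef_pos: [0.4945, 0.2744, 0.1569]
tcp_rot: [0.742, 0.671, 0.0, 0.0]
contact_force: [0.4, -0.2, 0.1]
opening: 0.999
finger_force: 0.0
(array([0.49245483, 0.27922499]), np.float64(-12.833041754083208), np.float64(0.1988908524783304), 0.72)
shift mm [  4.6  -2.6 150.9] n 3.8 spin 7.1 phi 84.2 at [0.4945 0.2744 0.1569] t 15.2333
(array([0.49186598, 0.27997748]), np.float64(88.50115066912656), np.float64(0.35683076664142055), 0.72)
shift mm [  5.3  -3.3 150.9] n 3.8 spin 85.7 phi 84.2 at [0.4945 0.2744 0.1569] t 15.2333
```

View pics/w7.png

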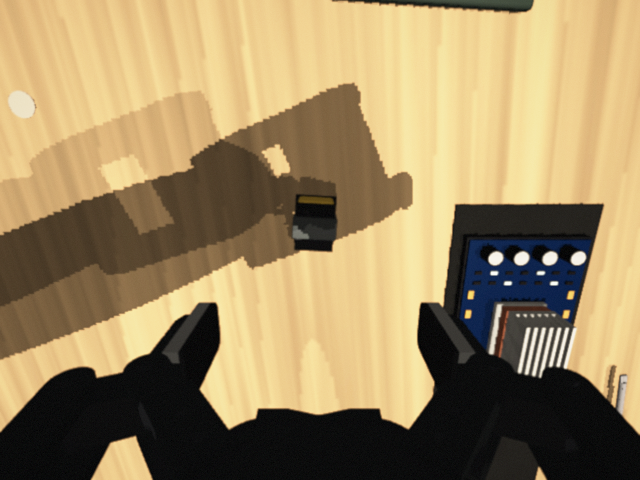

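Transformer at (315,222), leaning about 5° clockwise from the tool's x. Grasping it.

```bash
python3 -m handwheel '[[[0.065,0.0046,-0.0026,0.03,5.5],[0.065,0,0,0.035,0],[0.065,0,0,0.035,0],[0.065,0,0,0.03,0],[0.065,0,0,0.014,0],[0.065,0,0,0.005,0],[0.065,0,0,0,0],[0.065,0,0,0,0],[0.03,0,0,0,0],[0.03,0,0,0,0],[0.03,0,0,0,0],[0.03,0,0,0,0]]]' 40
python3 -m handwheel '[[[0.03,0,0,0,0]]]'
python3 - <<'E'
from h import *
go(.6536,-.004,.15,84.2)
E
```

```text
time: 16.38
eef_pos: [0.4929, 0.2804, 0.0101]
tcp_rot: [0.773, 0.635, 0.002, 0.001]
contact_force: [-0.4, -0.1, 4.7]
opening: 0.415
finger_force: 41.9
time: 16.47
eef_pos: [0.4929, 0.2804, 0.0102]
tcp_rot: [0.773, 0.635, 0.002, 0.001]
contact_force: [0.5, -0.3, 4.7]
opening: 0.41
finger_force: 42.0
shift mm [-247.5  213.4 -139.6] n 8.9 spin -5.4 phi 78.8 at [0.4929 0.2804 0.0102] t 16.4667
```

```bash
python3 -m handwheel '[[[0.03,0,0,-0.02,0],[0.03,0,0,-0.04,0],[0.03,0,0,-0.04,0],[0.03,-0.0275,0.0237,-0.02,0],[0.03,-0.0275,0.0237,-0.01,0],[0.03,-0.0275,0.0237,0,0],[0.03,-0.0275,0.0237,0,0],[0.03,-0.0275,0.0237,0,0],[0.03,-0.0275,0.0237,0,0],[0.03,-0.0275,0.0237,0,0],[0.03,-0.0275,0.0237,0,0],[0.03,-0.0275,0.0237,0,0]]]'
python3 -m handwheel '[[[0.03,0,0,0,-5.4],[0.03,0,0,0,0],[0.03,0,0,0,0],[0.03,0,0,0,0]]]'
python3 - <<'E'
from h import *
st=get_state(); im=viewer.read_camera('wrist'); cv2.imwrite('pics/w8.png',im)
r=find('wrist','transformer',st['eef_pos'][:2],np.radians(-5.7),st['eef_pos'][2]-.0102,st); print(r)
print(find('wrist','tray',np.array([.638,-.156]),np.radians(-5.7),0,st))
go(.6536,-.004,.0122,84.2,st)
E
```

```text
time: 17.47
eef_pos: [0.6522, -0.0058, 0.1373]
tcp_rot: [0.773, 0.635, -0.0, -0.001]
contact_force: [0.8, 0.2, -2.1]
opening: 0.414
finger_force: 41.2
time: 17.8
eef_pos: [0.6514, -0.0034, 0.1374]
tcp_rot: [0.742, 0.67, -0.0, -0.001]
contact_force: [-0.0, 1.1, -2.4]
opening: 0.411
finger_force: 41.1
(array([ 0.65196356, -0.00546061]), np.float64(-3.999905707716313), np.float64(0.2131805632361744), 0.76)
(array([ 0.63045205, -0.24431829]), np.float64(-5.825204524498807), np.float64(2.3494454932165425), 0.68)
shift mm [ -0.5   2.5 125.2] n 3.1 spin -0.1 phi 84.1 at [ 0.6514 -0.0034  0.1374] t 17.8
```

View pics/w8.png

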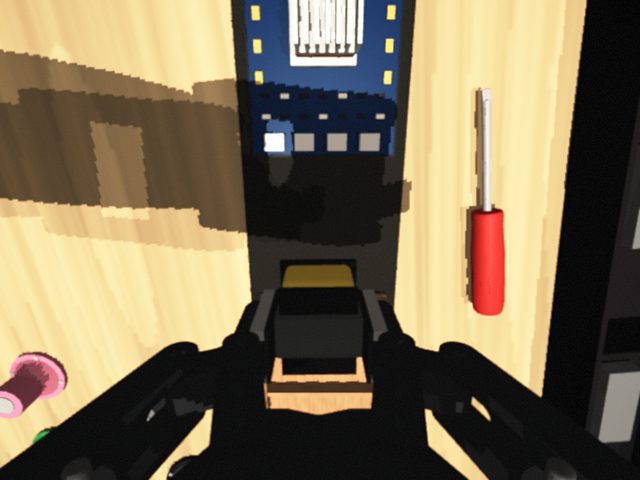

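Transformer held at (320,330) over the mat's middle. Lowering.

```bash
python3 -m handwheel '[[[0.03,0.0027,0.0031,0.03,0],[0.03,0,0,0.035,0],[0.03,0,0,0.03,0],[0.03,0,0,0.015,0],[0.03,0,0,0.007,0],[0.03,0,0,0,0],[0.03,0,0,0,0],[0.03,0,0,0.003,0],[0.03,0,0,0.002,0],[0.03,0,0,0,0],[0.03,0,0,0,0]]]'
python3 -c "
from h import *
go(.6548,-.001,.0122,84.2)"
```

```text
time: 18.87
eef_pos: [0.6562, -0.0021, 0.017]
tcp_rot: [0.742, 0.67, 0.0, 0.001]
contact_force: [0.2, 0.7, -1.2]
opening: 0.412
finger_force: 41.1
shift mm [ 1.  -1.5  4.8] n 0.1 spin -0.0 phi 84.2 at [ 0.6562 -0.0021  0.017 ] t 18.8667
```

```bash
python3 -m handwheel '[[[0.03,0.001,-0.0015,0.0015,0],[0.03,0,0,0.0015,0],[0.03,0,0,0.001,0],[0.03,0,0,0.001,0],[0.03,0,0,0,0],[0.03,0,0,0,0]]]'
```

```text
time: 19.37
eef_pos: [0.6546, -0.0008, 0.0122]
tcp_rot: [0.742, 0.67, -0.0, -0.0]
contact_force: [-4.2, 0.1, 5.8]
opening: 0.412
finger_force: 41.9
```

```bash
python3 -m handwheel '[[[0.045,0,0,0,0],[0.06,0,0,0,0],[0.065,0,0,0,0],[0.065,0,0,-0.02,0],[0.065,0,0,-0.04,0],[0.0854,0,0,-0.04,0],[0.0854,0,0,-0.04,0],[0.0854,0,0,0,0],[0.0854,0,0,0,0],[0.0854,0,0,0,0]]]'
python3 - <<'E'
from h import *
st=get_state(); im=viewer.read_camera('wrist'); 
print(find('wrist','transformer',np.array([.6546,-.003]),np.radians(-5.7),.002,st))
print(find('wrist','tray',np.array([.638,-.156]),np.radians(-5.7),0,st,.1))
go(.496,-.27,.16,None,st)
E
```

```text
time: 20.2
eef_pos: [0.6541, -0.0008, 0.1507]
tcp_rot: [0.742, 0.67, -0.0, -0.0]
contact_force: [-0.0, -0.5, -1.0]
opening: 0.996
finger_force: 0.0
(array([ 0.65507973, -0.00256403]), np.float64(-7.603011977736651), np.float64(0.20237155418632263), 0.9)
(array([ 0.6408353 , -0.15677052]), np.float64(-5.3451016637600075), np.float64(0.4438123788981099), 0.83)
shift mm [-283.8 -130.    -9.2] n 7.8 spin None phi 84.2 at [ 0.6541 -0.0008  0.1507] t 20.2
```

```bash
python3 -m handwheel '[[[0.0854,-0.0355,-0.0163,0,0],[0.0854,-0.0355,-0.0163,0,0],[0.0854,-0.0355,-0.0163,0,0],[0.0854,-0.0355,-0.0163,0,0],[0.0854,-0.0355,-0.0163,0,0],[0.0854,-0.0355,-0.0163,0,0],[0.0854,-0.0355,-0.0163,0,0],[0.0854,-0.0355,-0.0163,0,0],[0.0854,0,0,0,0],[0.0854,0,0,0,0],[0.0854,0,0,0,0]]]'
python3 - <<'E'
from h import *
st=get_state(); im=viewer.read_camera('wrist'); cv2.imwrite('pics/w9.png',im)
r=find('wrist','large_driver',np.array([.494,-.273]),0,0,st); print(r)
if r: go(r[0][0],r[0][1],.022,None,st)
E
```

```text
time: 21.27
eef_pos: [0.4953, -0.2697, 0.1498]
tcp_rot: [0.742, 0.67, 0.0, -0.001]
contact_force: [1.0, 0.1, 0.0]
opening: 0.999
finger_force: 0.0
(array([ 0.49360384, -0.27371907]), np.float64(16.657480831416137), np.float64(0.04967614507817758), 0.66)
shift mm [ -4.4  -1.1 127.8] n 3.2 spin None phi 84.1 at [ 0.4953 -0.2697  0.1498] t 21.2667
```

View pics/w9.png

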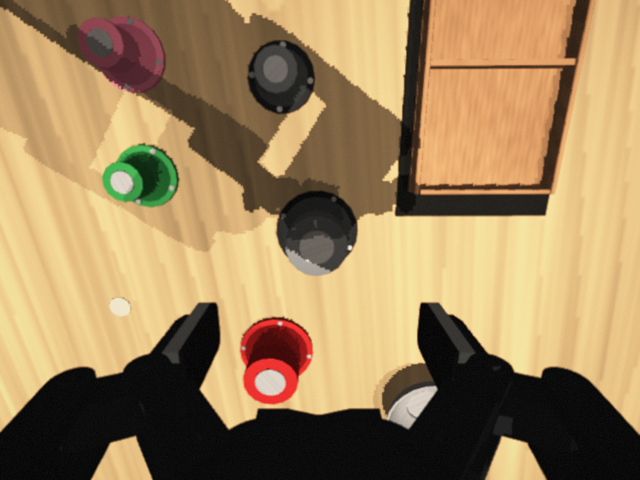

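Large driver at (317,232), with the fingers clear of the red look-alike (275,355). Grasping by the magnet.

```bash
python3 -m handwheel '[[[0.0854,-0.0044,-0.0011,0.03,0],[0.08,0,0,0.035,0],[0.07,0,0,0.03,0],[0.07,0,0,0.02,0],[0.07,0,0,0.01,0],[0.07,0,0,0.003,0],[0.07,0,0,0,0],[0.04,0,0,0,0],[0.04,0,0,0,0],[0.04,0,0,0,0],[0.04,0,0,0,0],[0.04,0,0,0,0]]]' 50
python3 - <<'E'
from h import *
st=get_state()
print(st['opening']*.0854)
c,s=np.cos(np.radians(-5.6)),np.sin(np.radians(-5.6)); T=np.array([.639,-.1575]); yd=np.array([-s,c])
print('halves',T+.0465*yd,T-.0465*yd)
go(*(T+.0465*yd),.15,84.2,st)
E
```

```text
time: 22.37
eef_pos: [0.4958, -0.2754, 0.0254]
tcp_rot: [0.742, 0.67, 0.0, 0.002]
contact_force: [1.1, 0.1, 6.6]
opening: 0.546
finger_force: 52.6
0.0466317910153502
halves [ 0.6435376  -0.11122193] [ 0.6344624  -0.20377807]
shift mm [ 178.1  130.8 -124.5] n 6.3 spin -0.0 phi 84.2 at [ 0.4958 -0.2754  0.0254] t 22.3667
```

```bash
python3 -m handwheel '[[[0.04,0,0,-0.02,0],[0.04,0,0,-0.04,0],[0.04,0,0,-0.04,0],[0.04,0.0254,0.0187,-0.024,0],[0.04,0.0254,0.0187,0,0],[0.04,0.0254,0.0187,0,0],[0.04,0.0254,0.0187,0,0],[0.04,0.0254,0.0187,0,0],[0.04,0.0254,0.0187,0,0],[0.04,0.0254,0.0187,0,0],[0.04,0,0,0,0],[0.04,0,0,0,0]]]'
python3 -m handwheel '[[[0.04,0,0,0,0],[0.04,0,0,0,0]]]'
python3 - <<'E'
from h import *
st=get_state(); im=viewer.read_camera('wrist'); cv2.imwrite('pics/w10.png',im)
r=find('wrist','large_driver',st['eef_pos'][:2],0,st['eef_pos'][2]-.0254,st); print(r)
c,s=np.cos(np.radians(-5.6)),np.sin(np.radians(-5.6))
Q=np.array([[a*.056*c-b*.095*s+.639,a*.056*s+b*.095*c-.1575,.022] for a,b in((-1,1),(1,1),(1,0),(-1,0))])
print('pred corners',proj('wrist',Q,st).round())
go(.6435,-.1112,.0314,84.2,st)
E
```

```text
time: 23.37
eef_pos: [0.6424, -0.1092, 0.1459]
tcp_rot: [0.741, 0.671, -0.001, -0.001]
contact_force: [-0.8, -0.5, -4.0]
opening: 0.543
finger_force: 52.9
time: 23.53
eef_pos: [0.6415, -0.1115, 0.1464]
tcp_rot: [0.742, 0.67, -0.001, -0.001]
contact_force: [-0.3, -0.4, -2.9]
opening: 0.542
finger_force: 52.9
(array([ 0.64192804, -0.11021635]), np.float64(8.758962048683596), np.float64(0.07707363126544396), 0.97)
pred corners [[248. 173.]
 [393. 172.]
 [386. 285.]
 [255. 285.]]
shift mm [  0.5   2.2 115. ] n 2.9 spin -0.1 phi 84.1 at [ 0.6415 -0.1115  0.1464] t 23.5333
```

View pics/w10.png

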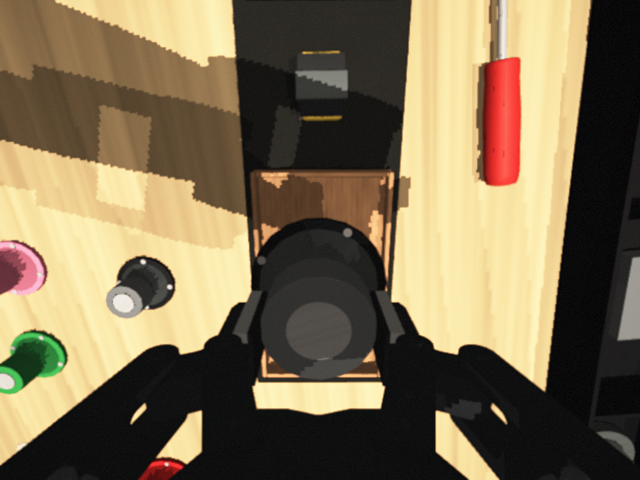

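Tray's outer far corners are at about (250,170) and (396,170), within 3 px of prediction. The driver is held centrally over the near half. Lowering.

```bash
python3 -m handwheel '[[[0.04,0.0005,0.0026,0.03,0],[0.04,0,0,0.035,0],[0.04,0,0,0.025,0],[0.04,0,0,0.012,0],[0.04,0,0,0.004,0],[0.04,0,0,0,0],[0.04,0,0,0,0],[0.04,0,0,0.002,0],[0.04,0,0,0.001,0],[0.04,0,0,0,0],[0.04,0,0,0,0]]]'
python3 -c "
from h import *
go(.6441,-.1113,.0314,84.2)"
```

```text
time: 24.55
eef_pos: [0.6456, -0.1107, 0.039]
tcp_rot: [0.742, 0.67, 0.0, 0.001]
contact_force: [-0.2, -0.1, -2.5]
opening: 0.544
finger_force: 53.0
shift mm [-0.8 -1.5  7.6] n 0.2 spin -0.0 phi 84.2 at [ 0.6456 -0.1107  0.039 ] t 24.55
```

```bash
python3 -m handwheel '[[[0.04,-0.0008,-0.0015,0.003,0],[0.04,0,0,0.002,0],[0.04,0,0,0.001,0],[0.04,0,0,0.001,0],[0.04,0,0,0.0005,0],[0.04,0,0,0,0],[0.04,0,0,0,0]]]'
```

```text
time: 25.13
eef_pos: [0.6439, -0.1113, 0.0315]
tcp_rot: [0.742, 0.67, 0.0, 0.0]
contact_force: [-2.7, 1.9, 3.9]
opening: 0.542
finger_force: 53.7
```

```bash
python3 -m handwheel '[[[0.055,0,0,0,0],[0.07,0,0,0,0],[0.075,0,0,0,0],[0.075,0,0,-0.02,0],[0.075,0,0,-0.04,0],[0.0854,0,0,-0.04,0],[0.0854,0,0,-0.025,0],[0.0854,0,0,0,0],[0.0854,0,0,0,0],[0.0854,0,0,0,0]]]'
python3 -c "
from h import *
st=get_state(); viewer.read_camera('wrist'); print(find('wrist','large_driver',np.array([.6445,-.11]),0,.006,st))
go(.479,-.15,.15,84.2,st)"
```

```text
time: 25.97
eef_pos: [0.6431, -0.1111, 0.1546]
tcp_rot: [0.742, 0.67, -0.0, -0.001]
contact_force: [0.1, -0.6, -0.2]
opening: 0.999
finger_force: 0.0
(array([ 0.64470571, -0.10998563]), np.float64(4.2720201871912495), np.float64(0.047409338620027885), 0.84)
shift mm [ -55.4 -159.3    4.7] n 4.2 spin -0.0 phi 84.2 at [ 0.6431 -0.1111  0.1546] t 25.9667
```

```bash
python3 -m handwheel '[[[0.0854,-0.011,-0.032,0,0],[0.0854,-0.011,-0.032,0,0],[0.0854,-0.011,-0.032,0,0],[0.0854,-0.011,-0.032,0,0],[0.0854,-0.011,-0.032,0,0],[0.0854,0,0,0,0],[0.0854,0,0,0,0],[0.0854,0,0,0,0]]]'
python3 - <<'E'
from h import *
st=get_state(); im=viewer.read_camera('wrist'); cv2.imwrite('pics/w11.png',im)
r=find('wrist','small_driver',np.array([.479,-.15]),0,0,st); print(r)
if r: print(proj('wrist',np.array([*r[0],.02]),st)); go(r[0][0],r[0][1],.016,84.2,st)
E
```

```text
time: 26.73
eef_pos: [0.4788, -0.1497, 0.1549]
tcp_rot: [0.742, 0.67, -0.0, -0.0]
contact_force: [0.4, -0.6, 0.8]
opening: 1.001
finger_force: 0.0
(array([ 0.47910277, -0.14828313]), np.float64(7.459073235987176), np.float64(0.09070179068110244), 0.97)
[317.98227915 228.51671058]
shift mm [  1.4   0.3 138.9] n 3.5 spin -0.0 phi 84.2 at [ 0.4788 -0.1497  0.1549] t 26.7333
```

View pics/w11.png

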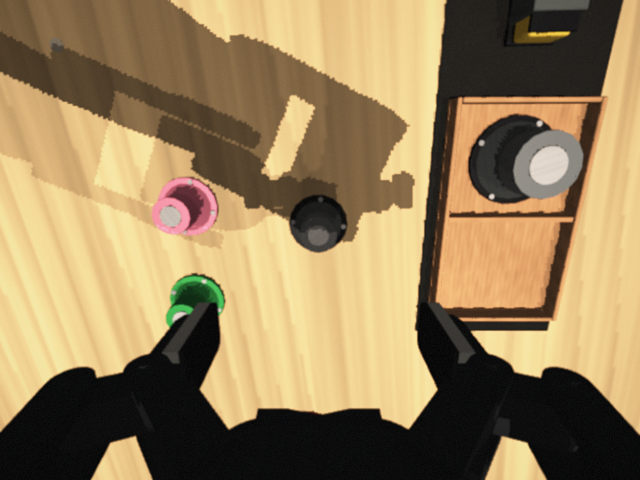

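Small black driver at (318,222); the large one stands centred in the tray's near half at (520,160). The pink one is clear of the fingers.

```bash
python3 -m handwheel '[[[0.07,0.0014,0.0003,0.03,0],[0.06,0,0,0.035,0],[0.06,0,0,0.035,0],[0.06,0,0,0.022,0],[0.06,0,0,0.013,0],[0.06,0,0,0.003,0],[0.06,0,0,0,0],[0.022,0,0,0,0],[0.022,0,0,0,0],[0.022,0,0,0,0],[0.022,0,0,0,0],[0.022,0,0,0,0]]]' 40
python3 -m handwheel '[[[0.022,0,0,0,0],[0.022,0,0,0,0]]]'
python3 - <<'E'
from h import *
st=get_state()
print(st['opening']*.0854); go(.6355,-.2023,.15,84.2,st)
E
```

```text
time: 27.83
eef_pos: [0.4808, -0.1491, 0.0194]
tcp_rot: [0.742, 0.67, 0.001, 0.002]
contact_force: [0.7, -0.2, 5.0]
opening: 0.333
finger_force: 40.0
time: 28.0
eef_pos: [0.4808, -0.1491, 0.0194]
tcp_rot: [0.742, 0.67, 0.001, 0.002]
contact_force: [0.5, 0.7, 5.9]
opening: 0.335
finger_force: 40.1
0.02858779701585054
shift mm [ -37.4  159.7 -130. ] n 5.2 spin -0.0 phi 84.2 at [ 0.4808 -0.1491  0.0194] t 28.0
```

```bash
python3 -m handwheel '[[[0.022,0,0,-0.02,0],[0.022,0,0,-0.04,0],[0.022,0,0,-0.04,0],[0.022,-0.0075,0.032,-0.03,0],[0.022,-0.0075,0.032,0,0],[0.022,-0.0075,0.032,0,0],[0.022,-0.0075,0.032,0,0],[0.022,-0.0075,0.032,0,0],[0.022,0,0,0,0],[0.022,0,0,0,0],[0.022,0,0,0,0],[0.022,0,0,0,0]]]'
python3 - <<'E'
from h import *
st=get_state(); im=viewer.read_camera('wrist')
r=find('wrist','small_driver',st['eef_pos'][:2],0,st['eef_pos'][2]-.0194,st); print(r)
go(.6355,-.2023,.0254,84.2,st)
E
```

```text
time: 29.0
eef_pos: [0.6313, -0.2006, 0.1452]
tcp_rot: [0.742, 0.67, -0.0, -0.001]
contact_force: [-0.3, -0.3, -1.1]
opening: 0.339
finger_force: 40.1
(array([ 0.63172761, -0.20044993]), np.float64(2.0838493168449284), np.float64(0.19174584337363929), 0.93)
shift mm [ -1.4   4.6 119.8] n 3.0 spin -0.0 phi 84.2 at [ 0.6313 -0.2006  0.1452] t 29.0
```

```bash
python3 -m handwheel '[[[0.022,-0.0014,0.0042,0.03,0],[0.022,0,0,0.035,0],[0.022,0,0,0.03,0],[0.022,0,0,0.012,0],[0.022,0,0,0.004,0],[0.022,0,0,0,0],[0.022,0,0,0,0],[0.022,0,0,0.002,0],[0.022,0,0,0.001,0],[0.022,0,0,0,0],[0.022,0,0,0,0]]]'
python3 -c "
from h import *
go(.6355,-.2023,.0254,84.2)"
```

```text
time: 30.02
eef_pos: [0.6372, -0.2032, 0.0327]
tcp_rot: [0.742, 0.67, 0.0, 0.001]
contact_force: [1.1, 0.5, -1.5]
opening: 0.334
finger_force: 40.1
shift mm [ 0.7 -1.8  7.3] n 0.2 spin -0.0 phi 84.2 at [ 0.6372 -0.2032  0.0327] t 30.0167
```

```bash
python3 -m handwheel '[[[0.022,0.0007,-0.0018,0.003,0],[0.022,0,0,0.002,0],[0.022,0,0,0.001,0],[0.022,0,0,0.001,0],[0.022,0,0,0.0005,0],[0.022,0,0,0,0],[0.022,0,0,0,0]]]'
```

```text
time: 30.6
eef_pos: [0.6352, -0.2022, 0.0255]
tcp_rot: [0.742, 0.67, -0.0, -0.0]
contact_force: [-2.5, 2.1, 5.5]
opening: 0.334
finger_force: 40.7
```

Contact made. Releasing, lifting clear and checking from above.

```bash
python3 -m handwheel '[[[0.04,0,0,0,0],[0.055,0,0,0,0],[0.055,0,0,0,0],[0.055,0,0,-0.02,0],[0.055,0,0,-0.04,0],[0.06,0,0,-0.04,0],[0.06,-0.02,-0.03,-0.03,0],[0.06,-0.02,-0.035,0,0],[0.06,-0.02,-0.035,0,0],[0.06,-0.02,-0.035,0,0],[0.06,0,0,0,0],[0.06,0,0,0,0]]]'
python3 - <<'E'
from h import *
im=viewer.read_camera('top'); cv2.imwrite('pics/t2.png',cv2.resize(im[140:380,160:560],None,fx=2,fy=2))
im=viewer.read_camera('scene'); cv2.imwrite('pics/s2.png',cv2.resize(im[160:410,200:480],None,fx=2,fy=2))
E
```

```text
time: 31.6
eef_pos: [0.4945, -0.2669, 0.1506]
tcp_rot: [0.743, 0.669, 0.0, -0.0]
contact_force: [0.2, -0.5, -0.2]
opening: 0.7
finger_force: 0.0
```

View pics/s2.png

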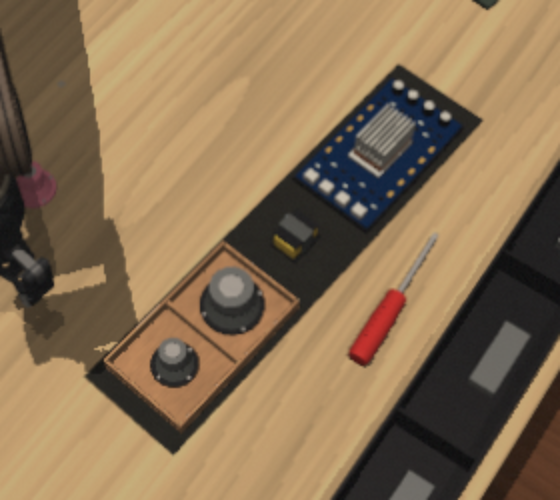

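The crop shows the heat sink and plate stacked on the lid (385,140), the transformer midway on the mat (296,235), the large driver in the near half (232,300) and the small one in the far half (175,362). The screwdriver has not moved. Handing in.

```bash
python3 -c "
from plant import sign_off
print(sign_off())"
```

```text
the job is handed in; nothing more can be done
None
```

The job is handed in at about 32 s on the robot's clock, with all five parts set down in the order asked: the copper plate and heat sink stacked on the chip lid, the transformer midway on the mat, and both drivers magnets up in their tray halves; no result came back from the hand-in.

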